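# Change the breakfast turntable over to coffee

### The job

Clear the bowls off the turntable by nesting them in size order, biggest first, inside the cream bowl on the board, each standing level on the floor of the next bigger one there is. Then pick the blue sugar tin out of the crate and stand it on the turntable, and last put the jam jar from the turntable upright into the crate in the free place. Leave the other containers standing in the crate, keep the cream bowl on the board, knock nothing over and do not shift the coffee cup or the orchid.

Things in the scene. Friction and masses are not known exactly. Their poses are not given: they have to be found in the camera images.
- turntable: low fixed foot of the wooden turntable (lazy Susan), in the middle of the table; origin on the table at the turning axis. Its yaw has no visible meaning
- disc (a joint): angle of the turntable's disc, rad, positive anticlockwise from above. It spins freely without any stop or spring: a light sideways push (about 0.1 N at the edge) turns it with what stands on it
- disc_top (a point): centre of the upper face of the turntable's flat wooden disc (320 mm in diameter, 16 mm thick), 30 mm above the table
- board: fixed square plywood board 260 x 260 mm, 14 mm thick, lying on the table to the left or right of the turntable; origin at the centre of its underside, z up
- crate: fixed low wooden crate on the other side, 172 mm (its x) by 252 mm (its y) outside, 50 mm high, walls and floor 6 mm thick, open top, no dividers; origin at the centre of its underside. Six containers stand upright in it in a 2 (x) by 3 (y) pattern about 80 mm apart, the sugar tin in any of the six places
- bowl_base: cream bowl standing on the board, the biggest: 184 mm in diameter at the rim, 144 mm at the foot, 64 mm tall, about 0.45 kg; walls and floor 8 mm thick, open top, can be pinched by its wall anywhere on the rim; origin at the centre of its underside, z up through the mouth
- bowl_large: red bowl on the turntable (may be absent): 136 mm at the rim, 108 mm at the foot, 68 mm tall, about 0.19 kg; walls and floor 8 mm thick, open top, can be pinched by its wall anywhere on the rim; origin at the centre of its underside, z up through the mouth. Nested in the next bigger bowl it stands on that bowl's floor, its rim 12 mm above the other's
- bowl_medium: orange bowl on the turntable (may be absent): 92 mm at the rim, 76 mm at the foot, 74 mm tall, about 0.11 kg; walls and floor 8 mm thick, open top, can be pinched by its wall anywhere on the rim; origin at the centre of its underside, z up through the mouth. Nested in the red bowl its rim is 14 mm above the other's
- bowl_small: green beaker-like bowl on the turntable (may be absent): 56 mm at the rim, 50 mm at the foot, 80 mm tall, about 0.07 kg; walls and floor 8 mm thick, open top, can be pinched by its wall anywhere on the rim; origin at the centre of its underside, z up through the mouth. Nested in the orange bowl its rim is 14 mm above the other's
- jam: dark red jam jar with a brass-coloured lid, standing on the turntable at the start; closed cylinder 46 mm in diameter and 90 mm tall, smooth, about 0.2 kg; origin at the centre of its underside, z up along its axis
- sugar: blue sugar tin with a white lid, in the crate: the one to take out; closed cylinder 46 mm in diameter and 90 mm tall, smooth, about 0.2 kg; origin at the centre of its underside, z up along its axis
- tea: dark green tea tin with a brass-coloured lid, in the crate, stays there; closed cylinder 46 mm in diameter and 90 mm tall, smooth, about 0.2 kg; origin at the centre of its underside, z up along its axis
- salt: white salt pot with a steel lid, in the crate, stays there; closed cylinder 46 mm in diameter and 85 mm tall, smooth, about 0.2 kg; origin at the centre of its underside, z up along its axis
- pepper: black pepper tin with a steel lid, in the crate, stays there; closed cylinder 46 mm in diameter and 95 mm tall, smooth, about 0.2 kg; origin at the centre of its underside, z up along its axis
- honey: amber honey jar with a black lid, in the crate, stays there; closed cylinder 46 mm in diameter and 85 mm tall, smooth, about 0.2 kg; origin at the centre of its underside, z up along its axis
- cocoa: brown cocoa tin with a white lid, in the crate, stays there; closed cylinder 46 mm in diameter and 90 mm tall, smooth, about 0.2 kg; origin at the centre of its underside, z up along its axis
- cup: white coffee cup and saucer in one piece, 120 mm across, 70 mm tall, beyond the turntable on the right; bystander; origin at the centre of its underside
- orchid: black flower pot 76 mm across with a pink orchid, 165 mm tall in all, beyond the turntable on the left; bystander; origin at the centre of the pot's underside

How it is judged:
On the way, in this order (a step that is already met when the one before it is completed fails the run):
1. every bowl that was on the turntable is nested in size order in the cream bowl on the board (z of bowl_large in the frame of bowl_base between 0.004 and 0.014 m and horizontal distance between bowl_large and bowl_base below 0.03 m and angle between each of bowl_large, bowl_medium, bowl_small's own z axis and vertical below 0.15 rad and z of bowl_medium in the frame of bowl_base between 0.004 and 0.023 m and horizontal distance between bowl_medium and bowl_base below 0.06 m and z of bowl_small in the frame of bowl_base between 0.004 and 0.032 m and horizontal distance between bowl_small and bowl_base below 0.07 m and horizontal distance between bowl_medium and bowl_large below 0.035 m and horizontal distance between bowl_small and bowl_large below 0.045 m and horizontal distance between bowl_small and bowl_medium below 0.025 m and horizontal distance between bowl_base and board below 0.11 m and z of bowl_base in the frame of board between 0.009 and 0.02 m and angle between bowl_base's own z axis and vertical below 0.1 rad), for 0.2 s.
2. the blue sugar tin stands upright on the turntable (horizontal distance between sugar and disc_top below 0.14 m and z of sugar in the frame of disc_top between -0.005 and 0.006 m and angle between sugar's own z axis and vertical below 0.12 rad), for 0.2 s.
3. the jam jar stands upright in the crate (x of jam in the frame of crate between -0.08 and 0.08 m and y of jam in the frame of crate between -0.12 and 0.12 m and z of jam in the frame of crate between 0 and 0.013 m and angle between jam's own z axis and vertical below 0.15 rad), for 0.2 s.
At the end, for the whole second after the job is handed in: Cream bowl on the board (centres within 110 mm); bowls present level (0.15 rad) on the floor of the next bigger one; sugar tin upright on the disc within 140 mm of its centre; jam jar and the five others upright on the crate floor; all released and at rest (all of step 1 and all of step 2 and all of step 3 and linear speed of each of bowl_base, bowl_large, bowl_medium, bowl_small, sugar, jam below 0.02 m/s and x of tea in the frame of crate between -0.08 and 0.08 m and y of tea in the frame of crate between -0.12 and 0.12 m and z of tea in the frame of crate between 0 and 0.013 m and angle between each of tea, salt, pepper, honey, cocoa's own z axis and vertical below 0.15 rad and x of salt in the frame of crate between -0.08 and 0.08 m and y of salt in the frame of crate between -0.12 and 0.12 m and z of salt in the frame of crate between 0 and 0.013 m and x of pepper in the frame of crate between -0.08 and 0.08 m and y of pepper in the frame of crate between -0.12 and 0.12 m and z of pepper in the frame of crate between 0 and 0.013 m and x of honey in the frame of crate between -0.08 and 0.08 m and y of honey in the frame of crate between -0.12 and 0.12 m and z of honey in the frame of crate between 0 and 0.013 m and x of cocoa in the frame of crate between -0.08 and 0.08 m and y of cocoa in the frame of crate between -0.12 and 0.12 m and z of cocoa in the frame of crate between 0 and 0.013 m); the robot touches nothing.
It fails at once if the coffee cup or the orchid is shifted by more than 30 mm (distance of any of cup, orchid from where it was at the start of the episode above 0.03 m).
It fails at once if a container or a bowl is knocked over (leans more than 40 degrees) (angle between any of tea, salt, pepper, honey, cocoa, sugar, jam, bowl_base, bowl_large, bowl_medium, bowl_small's own z axis and vertical above 0.7 rad).
Of bowl_large, bowl_medium, bowl_small only 2 to 3 are there at a start; the rules pass over those that are not, and their reading is None.
At some moment in a run one of bowl_base, bowl_large, bowl_medium may be knocked a few centimetres aside while the robot is not near it.
It also fails if it takes over 208 s, if anything falls off the work surface, if the arm or the gripper's body presses on something with over 40 N, if the wrist force passes 120 N, or if a joint passes its speed limit or range.

### The arm

A 7-joint arm with a two-finger parallel gripper is mounted at the origin on the work surface. World frame = base frame: x ahead of the robot, y to its left, z up, the work surface at z = 0. Lengths are in m, angles in rad, forces in N, time in s.
With the tool pointing down it reaches from about 0.425 to 0.925 m from the base axis. Payload 6.8 kg.
Tool frame: the origin (TCP) lies midway between the tips of the shut fingers; the grasp point (between the pads) lies 19 mm behind it; z points along the fingers, y is the line along which they close (so a half turn about z gives the same grasp; the last joint's range is limited). The gripper opens to 88 mm and grips with 3 to 60 N. Pads are 20 mm wide; open, the fingers measure 115 mm over their backs; the gripper's body (75 mm by 178 mm) begins 61 mm behind the grasp point.
Start: joints at [1.126, 0.477, 0.022, 1.555, -0.011, 1.109, -0.083], TCP at [0.223, -0.637, 0.223] pointing down, gripper open.
Joint ranges: [-2.96, 2.96], [-0.34, 2.1], [-1.41, 1.46], [0.24, 2.44], [-1.37, 4.51], [0.17, 1.92], [-2.96, 2.96]. Speed limits (rad/s): [2.39, 2.39, 3.14, 3.14, 3.14, 3.14, 3.14].

### API

Orientations are given as a unit quaternion [w, x, y, z].
In Python, from plant import status, capture, get_calibration, order gives the robot as it stands.
- The arm moves only by the tool move_arm, never from a script. Its argument "commands" is a list that holds one entry, the list of rows, each a list of 5 numbers: the shift along the tool's x, y, z normalised to -1 to 1, where 1 is 0.2 m, then the turn about the tool's z normalised to -1 to 1, where 1 is 0.5 rad, then the closure, from -1 (fully open) to 1 (shut). In form: [[[dx, dy, dz, twist, gripper], ...]]. A call has 1 to 20 rows; each row shifts and turns the commanded pose from where the row before left it, along the tool's axes as they then stand; what a row does not reach is not made up. A row lasts 1/10 s, in which the tool goes at most 50 mm and 8.59 degrees, less where a joint would pass 70% of its speed; a pose out of reach is approached as far as the arm can. A call with a number of a shift or a turn outside -1 to 1 is refused whole. A call with a gripper value outside its range is refused whole. The fingers move at their own pace and stop on an object; "squeeze" is the grip in N (left out, the last holds). Time passes only in rows, so rows that do not move let the fingers close. It gives the time, the measured TCP pose, the force, the opening and the grip force at its end, in the units of the state.
- status.sense(): the state, without advancing time (a new reading comes with each control period).
- capture(name): name is "side" or "top" or "wrist"; returns (picture, depth): 400x640x3 uint8, red, green, blue; 400x640 float32, m along the optical axis (not along the pixel's ray), 0 where there is no reading.
- get_calibration(name): a dict with "intrinsics" (3x3 intrinsics, pixels), "world_to_cam" (4x4, takes a point from world to camera coordinates); the wrist camera has in their place "hand_eye" (4x4, takes a point from camera to tool coordinates, whose origin is the TCP and whose axes are the flange's). Camera axes: x right, y down, z forward; pixel columns grow to the right and rows downward; lengths in m; the calibration is good to about 2 mm. A picture is of the moment at which its call begins: read the wrist's pose just before it. get_calibration takes no time and is no camera call.
- order.close_job(): hands the job in; it is judged then, once.
The state is a dict: "time": time; "joint_positions": joint angles; "joint_velocities": joint speeds; "tau": joint torques, N m; "position": TCP position; "tool_rot": TCP orientation; "force": force on the tool from outside, world axes, zero at the start; "wrist_torque": the same for the moment, N m; "width": finger opening in m; "grip_force": force on a finger pad.
Only numpy, scipy, OpenCV 4.12 (cv2) and the standard library are available. Lean on these libraries where they do the work, as an engineer would, in place of code of your own. Each camera call takes 0.05 s, during which the arm holds its last target. There are 200 camera calls.

## Working session

There is one attempt and no reset: what is moved stays moved. The work goes in short steps, Python scripts to look and compute and a tool call to move; the robot and the scene stay as the last step left them, time stands still between calls to the robot, and variables do not carry over. Pictures are saved under pics/ and viewed, at most 16 in all, crops included, and the job is handed in when it is done.

Besides the shell and the picture viewer there is one more tool, called by a JSON object that holds its "method" and its "body", one argument or row to a line. move_arm: Moves the arm, as the interface text tells. Its arguments: {"type":"object","properties":{"commands":{"type":"array","items":{"type":"array","items":{"type":"array","items":{"type":"number","minimum":-1,"maximum":1}}}},"squeeze":{"type":"number"}},"required":["commands"]}

```bash
mkdir -p pics; ls; cat > h.py <<'E'
import numpy as np, cv2
from plant import status, capture, get_calibration, order
from scipy.spatial.transform import Rotation as R
def T_tool(s):
    q=s["tool_rot"]; T=np.eye(4); T[:3,:3]=R.from_quat([q[1],q[2],q[3],q[0]]).as_matrix(); T[:3,3]=s["position"]; return T
def snap(name,fn=None):
    s=status.sense(); im,d=capture(name); c=get_calibration(name); K=np.array(c["intrinsics"])
    M=np.linalg.inv(np.array(c["world_to_cam"])) if "world_to_cam" in c else T_tool(s)@np.array(c["hand_eye"])
    v,u=np.mgrid[0:400,0:640]
    P=np.stack([(u-K[0,2])/K[0,0]*d,(v-K[1,2])/K[1,1]*d,d,np.ones_like(d)],-1)@M.T
    P=P[...,:3]; P[d==0]=np.nan
    if fn: cv2.imwrite(f"pics/{fn}.png",im[...,::-1])
    return im,P,K,M
def ray(u,v,K,M,z):
    r=M[:3,:3]@np.array([(u-K[0,2])/K[0,0],(v-K[1,2])/K[1,1],1]); o=M[:3,3]; return o+r*(z-o[2])/r[2]
E
python3 - <<'E'
from h import *
s=status.sense(); print({k:np.round(v,3) for k,v in s.items()}); print(T_tool(s).round(2))
for n in("top","side","wrist"):
    im,P,K,M=snap(n,n+"0"); print(n,M.round(3).tolist(),K[0,0],np.nanmin(P[...,2]),np.nanmax(P[...,2]))
E
```

```text
pics
{'time': np.float64(0.0), 'joint_positions': array([ 1.126,  0.478,  0.022,  1.556, -0.011,  1.109, -0.083]), 'joint_velocities': array([-0.001,  0.001, -0.001, -0.001, -0.   ,  0.001,  0.   ]), 'tau': array([ 0.0000e+00, -5.8286e+01,  1.5350e+00, -2.7260e+01, -5.4000e-02,
        1.7000e-02,  0.0000e+00]), 'position': array([ 0.223, -0.637,  0.222]), 'tool_rot': array([-0.001,  0.986,  0.168, -0.   ]), 'force': array([ 0.219, -0.145,  0.132]), 'wrist_torque': array([ 0.007,  0.027, -0.047]), 'grip_force': np.float64(0.0), 'width': np.float64(0.088)}
[[ 0.94  0.33 -0.    0.22]
 [ 0.33 -0.94  0.   -0.64]
 [-0.   -0.   -1.    0.22]
 [ 0.    0.    0.    1.  ]]
top [[0.02, -0.985, 0.174, 0.35], [-1.0, -0.022, -0.008, 0.019], [0.011, -0.174, -0.985, 1.468], [0.0, 0.0, 0.0, 1.0]] 454.03439566184494 -0.7779424136671598 0.6846849434521113
side [[1.0, -0.0, 0.031, 0.536], [-0.026, -0.519, 0.854, -1.026], [0.016, -0.855, -0.519, 0.699], [0.0, 0.0, 0.0, 1.0]] 413.61196846785555 -0.7756747315897177 0.6449328040933622
wrist [[0.33, -0.9, -0.286, 0.302], [-0.944, -0.315, -0.098, -0.609], [-0.002, 0.302, -0.953, 0.384], [0.0, 0.0, 0.0, 1.0]] 283.0276392281354 -0.7584026417362956 0.3439517558397204
```

View pics/top0.png

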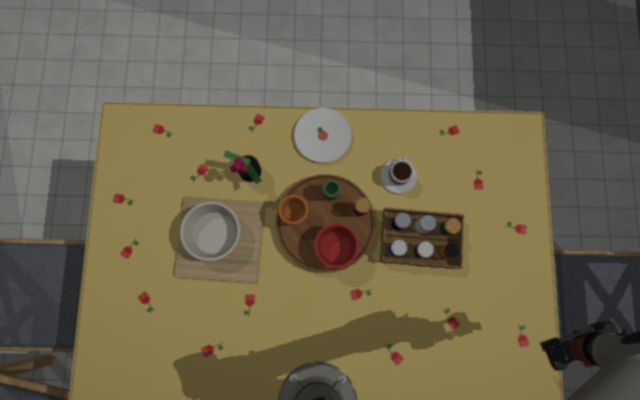

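View pics/side0.png

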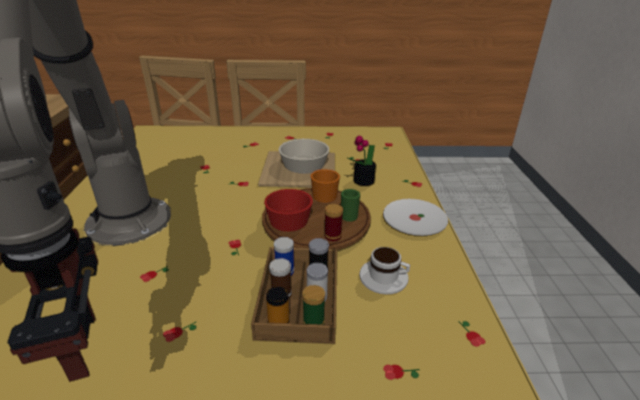

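The top view shows the cream bowl at (210,232), orange (293,209), green (331,189), jam (362,207), red (337,245) and the crate near (423,238). In the side view the blue tin with the white lid is at (284,258), the crate corner nearest the robot and the turntable.

```bash
cat >> h.py <<'E'
def fitc(p):
    A=np.c_[2*p,np.ones(len(p))]; s=np.linalg.lstsq(A,(p**2).sum(1),rcond=None)[0]; return s[:2],np.sqrt(s[2]+s[0]**2+s[1]**2)
def mask(im,col):
    h=cv2.cvtColor(im,cv2.COLOR_RGB2HSV).astype(int); H,S,V=h[...,0],h[...,1],h[...,2]
    return {"red":((H<6)|(H>172))&(S>140)&(V>60),"orange":(H>=6)&(H<15)&(S>170)&(V>110),"green":(H>50)&(H<80)&(S>100)&(V>30),"cream":(S<60)&(V>110),"blue":(H>100)&(H<130)&(S>100)}[col]
def rim(im,P,K,M,col,z,c0,r,tol=0.35):
    """outer-hull ellipse of the colour blob near c0 -> rays to rim height"""
    m=mask(im,col)&(np.hypot(P[...,0]-c0[0],P[...,1]-c0[1])<r*1.5)&(P[...,2]>z-0.02)&(P[...,2]<z+0.02)
    p=P[m]; 
    if len(p)<8: return None
    c=fitc(p[:,:2]); return c[0].round(4),round(c[1],4),len(p),np.median(p[:,2]).round(3)
E
python3 - <<'E'
from h import *
im,P,K,M=snap("top")
def px(u,v): return P[v,u].round(3)
for n,u,v,z in [("cream",210,232,.078),("orange",293,209,.104),("green",331,189,.11),("jam",362,206,.12),("red",337,245,.098),("sugar",399,248,.096)]:
    print(n,ray(u,v,K,M,z).round(3),px(u,v))
for col,z,c,r in [("cream",.078,ray(210,232,K,M,.078),.092),("orange",.104,ray(293,209,K,M,.104),.046),("green",.11,ray(331,189,K,M,.11),.028),("red",.098,ray(337,245,K,M,.098),.068)]:
    print(col,rim(im,P,K,M,col,z,c,r))
# hull of colour blob (rim) 
# crate lids: tops
Z=P[...,2]
m=((Z>.078)&(Z<.13)&(P[...,1]<-.15)&(P[...,0]<.62)&(P[...,0]>.4)).astype(np.uint8)
n,l,st,ce=cv2.connectedComponentsWithStats(m)
for i in range(1,n):
    if st[i,4]>8: q=P[l==i]; print(ce[i].round(1),st[i,4],q.mean(0).round(3),np.ptp(q,axis=0).round(3),im[l==i].mean(0).round())
m=(abs(Z-.05)<.006)&(P[...,1]<-.15)&(P[...,0]<.62)&(P[...,0]>.3)
q=P[m]; print("crate",cv2.minAreaRect(q[:,:2].astype(np.float32)),len(q))
m=(abs(Z-.030)<.006)&(abs(P[...,1])<.2)&(P[...,0]>.4)&(P[...,0]<.8)
q=P[m]; print("disc",q.min(0),q.max(0)); print(cv2.minEnclosingCircle(q[:,:2].astype(np.float32)))
E
```

```text
cream [0.506 0.339 0.078] [0.512 0.351 0.026]
orange [0.579 0.085 0.104] [0.59  0.089 0.037]
green [ 0.643 -0.029  0.11 ] [ 0.657 -0.032  0.044]
jam [ 0.59  -0.123  0.12 ] [ 0.59  -0.123  0.118]
red [ 0.473 -0.05   0.098] [ 0.478 -0.053  0.041]
sugar [ 0.468 -0.238  0.096] [ 0.468 -0.239  0.095]
cream (array([0.5115, 0.3379]), np.float64(0.0859), 624, np.float64(0.076))
orange (array([0.5795, 0.085 ]), np.float64(0.0413), 180, np.float64(0.104))
green (array([ 0.6445, -0.0297]), np.float64(0.0221), 99, np.float64(0.107))
red (array([ 0.4728, -0.0481]), np.float64(0.0613), 474, np.float64(0.096))
[402.2 220.2] 198 [ 0.553 -0.248  0.1  ] [0.044 0.046 0.03 ] [ 99. 100. 102.]
[427.5 222.5] 185 [ 0.548 -0.328  0.091] [0.045 0.045 0.021] [106. 107. 109.]
[452.2 225.5] 199 [ 0.54  -0.402  0.095] [0.045 0.047 0.024] [115.  91.  52.]
[398.6 247.4] 197 [ 0.47  -0.237  0.095] [0.045 0.046 0.026] [131. 132. 130.]
[424.9 249.1] 198 [ 0.466 -0.317  0.096] [0.043 0.047 0.025] [133. 133. 129.]
[452.2 250.1] 196 [ 0.465 -0.401  0.091] [0.043 0.047 0.022] [27. 25. 23.]
crate ((0.5080874562263489, -0.323855459690094), (0.2539404332637787, 0.17263101041316986), 86.37184143066406) 606
disc [ 0.40002296 -0.19989483  0.02401469] [0.72261902 0.19755007 0.03598585]
((0.576990008354187, 0.0020549744367599487), 0.24387477338314056)
```

{"method": "move_arm", "body": {
  "commands": [
    [[0,0,0,0.225,0.1],[0,0,0,0.225,0.1],[0,0,0,0.224,0.1],[0.156,-0.19,0,0,0.1],[0.156,-0.19,0,0,0.1],[0.156,-0.19,0,0,0.1],[0.156,-0.19,0,0,0.1],[0.156,-0.19,0,0,0.1],[0.156,-0.19,0,0,0.1],[0.156,-0.19,0,0,0.1],[0.156,-0.19,0,0,0.1],[0,-0.245,0,0,0.1],[0,-0.245,0,0,0.1],[0,-0.245,0,0,0.1],[0,-0.245,0,0,0.1],[0,-0.245,0,0,0.1],[0,-0.245,0,0,0.1],[0,-0.245,0,0,0.1],[0,0,0,0,0.1]]
  ],
  "squeeze": 40
}}

```text
time: 2.1
position: [0.4726, 0.0171, 0.2231]
tool_rot: [-0.001, 1.0, 0.005, 0.0]
force: [0.1, -0.3, 0.1]
width: 0.0395
grip_force: 0.0
```

```bash
cat > look.py <<'E'
from h import *
import sys
B=dict(cream=(.078,.092),orange=(.104,.046),green=(.11,.028),red=(.098,.068))
def find(im,P,col,z,R,c0,rad):
    m=(mask(im,col) if col else True)&(np.abs(P[...,2]-z)<.007)&(np.hypot(P[...,0]-c0[0],P[...,1]-c0[1])<rad)
    p=P[m]
    if len(p)<10: return None
    c,r=fitc(p[:,:2]); 
    for _ in range(3):
        d=np.abs(np.hypot(*(p[:,:2]-c).T)-r); k=d<.008
        if k.sum()<10: break
        c,r=fitc(p[k][:,:2])
    return c.round(4),round(float(r),4),int(k.sum())
E
python3 - <<'E'
from look import *
im,P,K,M=snap("wrist","w1")
for n,c in [("red",(.473,-.048)),("orange",(.58,.085)),("green",(.645,-.03))]: print(n,find(im,P,n,*B[n],c,B[n][1]+.03))
im,P,K,M=snap("top","t1")
for n,c in [("cream",(.51,.338)),("orange",(.58,.085)),("green",(.645,-.03)),("red",(.473,-.048))]: print(n,find(im,P,n,*B[n],c,B[n][1]+.03))
E
```

```text
red (array([ 0.4756, -0.046 ]), 0.0623, 3074)
orange (array([0.5803, 0.0853]), 0.0401, 898)
green (array([ 0.6455, -0.0275]), 0.0223, 947)
cream (array([0.5114, 0.3389]), 0.0866, 290)
orange (array([0.5794, 0.085 ]), 0.0411, 120)
green (array([ 0.6448, -0.0295]), 0.022, 75)
red (array([ 0.4718, -0.06  ]), 0.0521, 82)
```

View pics/w1.png

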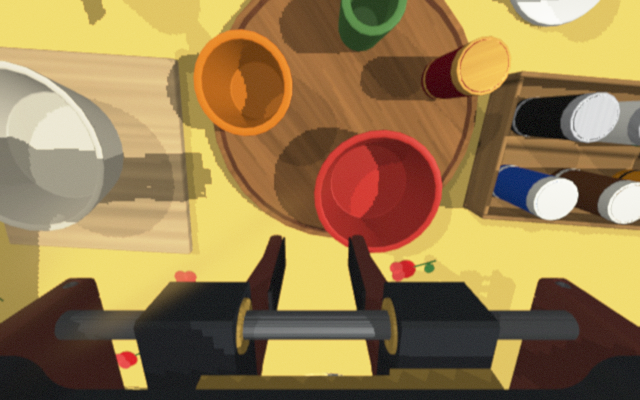

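The wrist view shows red at (378,190), orange (243,82), green (373,10), with the sugar tin's lid at (551,195). These agree with the top-view measurements, so I'm lowering onto red's left wall.

{"method": "move_arm", "body": {
  "commands": [
    [[0.012,0.01,0.2,0,0.1],[0,0,0.2,0,0.1],[0,0,0.2,0,0.1],[0,0,0.115,0,0.1],[0,0,0,0,0.1],[0,0,0,0,1],[0,0,0,0,1],[0,0,0,0,1],[0,0,0,0,1],[0,0,0,0,1],[0,0,0,0,1]]
  ],
  "squeeze": 40
}}

```text
time: 3.3
position: [0.4772, 0.0083, 0.081]
tool_rot: [-0.0, 1.0, 0.0, 0.002]
force: [1.7, 1.2, 5.7]
width: 0.0099
grip_force: 38.3
```

{"method": "move_arm", "body": {
  "commands": [
    [[0,0,-0.05,0,1],[0,0,-0.1,0,1],[0,0,-0.15,0,1],[0,0,-0.2,0,1],[0,0,-0.15,0,1],[0,0,-0.05,0,1],[0,0,0,0,1]]
  ]
}}

```text
time: 4.0
position: [0.4755, 0.0078, 0.2206]
tool_rot: [-0.0, 1.0, -0.0, 0.001]
force: [-0.4, 0.4, -3.4]
width: 0.0072
grip_force: 40.0
```

```bash
python3 - <<'E'
from look import *
im,P,K,M=snap("side","s2"); im,P,K,M=snap("top")
print(find(im,P,"cream",*B["cream"],(.51,.338),.12))
E
```

```text
(array([0.5116, 0.3389]), 0.0865, 282)
```

View pics/s2.png

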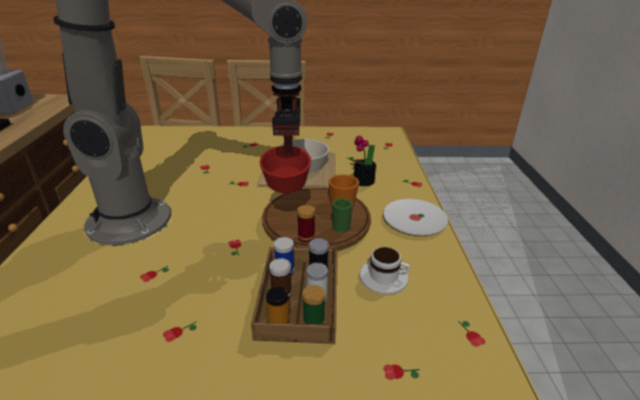

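Red is held and visibly tilted at (286,172). The turntable rotated a little and nothing else was disturbed. I'll measure red's tilt before placing it.

```bash
cat >> look.py <<'E'
def tilt(im,P,col,c0,rad,zlo):
    m=mask(im,col)&(P[...,2]>zlo)&(np.hypot(P[...,0]-c0[0],P[...,1]-c0[1])<rad)
    p=P[m]; out=[]
    # y/z extreme profile: rim top along y
    for a,b in zip(np.arange(c0[1]-.08,c0[1]+.08,.02),np.arange(c0[1]-.06,c0[1]+.1,.02)):
        q=p[(p[:,1]>=a)&(p[:,1]<b)]
        if len(q)>3: out.append((round(a+.01-status.sense()["position"][1],3),np.percentile(q[:,2],95).round(3),np.percentile(q[:,2],5).round(3),len(q)))
    return out
E
python3 - <<'E'
from look import *
for n in("top","side"):
    im,P,K,M=snap(n)
    print(n,tilt(im,P,"red",(.4755,-.045),.1,.12))
E
```

```text
top [(np.float64(-0.123), np.float64(0.214), np.float64(0.189), 120), (np.float64(-0.103), np.float64(0.215), np.float64(0.168), 135), (np.float64(-0.083), np.float64(0.222), np.float64(0.213), 17)]
side [(np.float64(-0.123), np.float64(0.208), np.float64(0.171), 310), (np.float64(-0.103), np.float64(0.21), np.float64(0.149), 332), (np.float64(-0.083), np.float64(0.254), np.float64(0.156), 52), (np.float64(-0.063), np.float64(0.221), np.float64(0.197), 39), (np.float64(-0.043), np.float64(0.224), np.float64(0.163), 165), (np.float64(-0.023), np.float64(0.227), np.float64(0.165), 466), (np.float64(-0.003), np.float64(0.229), np.float64(0.169), 389)]
```

{"method": "move_arm", "body": {
  "commands": [
    [[0.013,-0.08,0,0,1],[0.013,-0.12,0,0,1],[0.013,-0.14,0,0,1],[0.013,-0.14,0,0,1],[0.013,-0.14,0,0,1],[0.013,-0.14,0,0,1],[0.013,-0.14,0,0,1],[0.013,-0.14,0,0,1],[0.013,-0.14,0,0,1],[0.013,-0.14,0,0,1],[0.013,-0.14,0,0,1],[0.013,-0.14,0,0,1],[0.013,-0.14,0,0,1],[0.013,-0.115,0,0,1],[0,-0.06,0,0,1],[0,0,0,0,1]]
  ]
}}

```text
time: 5.8
position: [0.5104, 0.3923, 0.218]
tool_rot: [0.0, 1.0, 0.001, -0.001]
force: [-0.5, -0.5, -2.9]
width: 0.0076
grip_force: 40.0
```

```bash
python3 - <<'E'
from look import *
s=status.sense(); print(s["position"])
im,P,K,M=snap("top","t3")
print(find(im,P,"cream",*B["cream"],(.51,.338),.12))
im,P,K,M=snap("wrist","w3")
print(find(im,P,"cream",*B["cream"],(.51,.338),.12))
E
```

```text
[0.51040998 0.39225117 0.21804678]
(array([0.5109, 0.34  ]), 0.0874, 197)
(array([0.5136, 0.3424]), 0.0857, 2302)
```

View pics/w3.png

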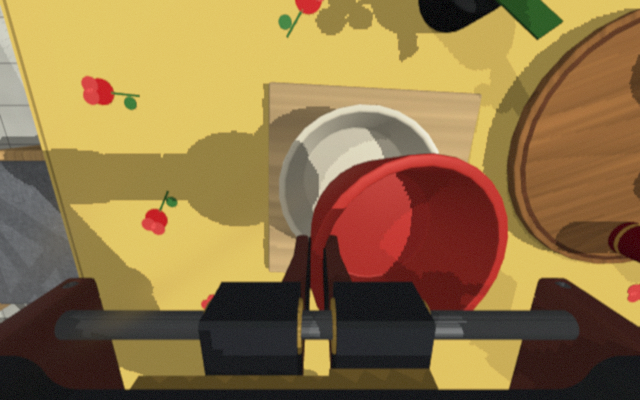

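The cream rim is visible at (360,175) with red held over it and tilted, as expected. Cream's measured position still matches, so I'm lowering.

{"method": "move_arm", "body": {
  "commands": [
    [[0.01,0,0.12,0,1],[0,0,0.12,0,1],[0,0,0.12,0,1],[0,0,0.1,0,1],[0,0,0.07,0,1],[0,0,0.03,0,1],[0,0,0.02,0,1],[0,0,0,0,1]]
  ]
}}

```text
time: 6.7
position: [0.514, 0.3907, 0.1039]
tool_rot: [-0.0, 1.0, -0.0, 0.0]
force: [0.5, 0.5, -1.7]
width: 0.0071
grip_force: 40.0
```

{"method": "move_arm", "body": {
  "commands": [
    [[0,0,0.02,0,1],[0,0,0.02,0,1],[0,0,0,0,1]]
  ]
}}

```text
time: 7.0
position: [0.5137, 0.3909, 0.0956]
tool_rot: [-0.0, 1.0, 0.0, 0.0]
force: [0.2, 0.2, -2.4]
width: 0.0074
grip_force: 40.0
```

{"method": "move_arm", "body": {
  "commands": [
    [[0,0,0.02,0,1],[0,0,0.02,0,1],[0,0,0,0,1]]
  ]
}}

```text
time: 7.3
position: [0.5145, 0.3947, 0.09]
tool_rot: [-0.003, 1.0, 0.001, 0.002]
force: [0.0, 5.4, 8.3]
width: 0.0078
grip_force: 40.7
```

{"method": "move_arm", "body": {
  "commands": [
    [[0,0,-0.01,0,0.75],[0,0,0,0,0.65],[0,0,0,0,0.5],[0,0,0,0,0.5],[0,0,0,0,0.4],[0,0,-0.1,0,0.4],[0,0,-0.2,0,0.4],[0,0,-0.25,0,0.4],[0,0,-0.1,0,0.4],[0,0,0,0,0.4]]
  ]
}}

```text
time: 8.3
position: [0.5153, 0.3921, 0.2237]
tool_rot: [-0.002, 1.0, -0.0, 0.003]
force: [0.7, 0.5, -0.5]
width: 0.026
grip_force: 0.0
```

```bash
python3 - <<'E'
from look import *
im,P,K,M=snap("wrist","w4")
print(find(im,P,"red",.090,.068,(.51,.34),.1),find(im,P,"cream",*B["cream"],(.51,.34),.12))
im,P,K,M=snap("top","t4")
print(find(im,P,"red",.090,.068,(.51,.34),.1),find(im,P,"cream",*B["cream"],(.51,.34),.12))
m=mask(im,"red")&(abs(P[...,2]-.09)<.02)&(P[...,1]>.2); q=P[m]; print(np.linalg.lstsq(np.c_[q[:,:2],np.ones(len(q))],q[:,2],rcond=None)[0], q[:,2].max())
for n,c in [("orange",(.58,.085)),("green",(.645,-.03))]: 
  m=mask(im,n)&(abs(P[...,2]-B[n][0])<.02)&(abs(P[...,0]-.6)<.2)&(abs(P[...,1])<.15); print(n,find(im,P,n,*B[n],np.median(P[m][:,:2],0),B[n][1]+.02))
m=(abs(P[...,2]-.119)<.008)&(abs(P[...,0]-.6)<.15)&(P[...,1]<-.05)&(P[...,1]>-.18)&~mask(im,"green"); q=P[m];print("jam",q.mean(0),np.ptp(q,axis=0))
E
```

```text
(array([0.5087, 0.3443]), 0.0624, 2856) (array([0.5131, 0.3418]), 0.0861, 3916)
(array([0.5066, 0.3413]), 0.0616, 114) (array([0.5115, 0.3393]), 0.0868, 227)
[-0.02570459 -0.07843863  0.1244214 ] 0.09819571107708147
orange (array([ 0.608 , -0.1024]), 0.0408, 158)
green (array([ 0.4763, -0.0746]), 0.0222, 62)
jam [ 0.49068793 -0.07639974  0.11278948] [0.12703855 0.04806214 0.00482268]
```

View pics/w4.png

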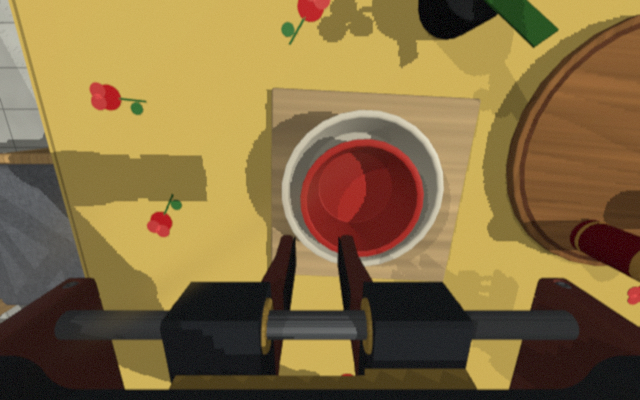

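Red is nested inside cream at (360,198). The disc has turned a long way, so I'll check whether it is still spinning.

```bash
cat > tt.py <<'E'
from look import *
def scan():
    t=status.sense()["time"]; im,P,K,M=snap("top"); o=[round(float(t),2)]
    for n in("orange","green"):
        m=mask(im,n)&(abs(P[...,2]-B[n][0])<.012)&(abs(P[...,0]-.56)<.17)&(abs(P[...,1])<.19)
        c=None
        if m.sum()>10: c=find(im,P,n,*B[n],np.median(P[m][:,:2],0),B[n][1]+.02)
        o.append((n,c[0].tolist(),c[2]) if c else None)
    m=((abs(P[...,2]-.119)<.006)&(abs(P[...,0]-.56)<.17)&(abs(P[...,1])<.19)).astype(np.uint8)
    n,l,st,ce=cv2.connectedComponentsWithStats(m)
    o.append([(P[l==i].mean(0).round(3).tolist(),int(st[i,4])) for i in range(1,n) if st[i,4]>40])
    return o
if __name__=="__main__":
    for _ in range(2): print(scan())
E
python3 tt.py
```

```text
[8.4, ('orange', [0.6082, -0.1024], 157), ('green', [0.4765, -0.0747], 62), [([0.442, 0.026, 0.12], 181)]]
[8.45, ('orange', [0.6081, -0.1024], 158), ('green', [0.4762, -0.0748], 63), [([0.442, 0.025, 0.12], 185)]]
```

{"method": "move_arm", "body": {
  "commands": [
    [[0,0,0,0,0.4],[0,0,0,0,0.4],[0,0,0,0,0.4],[0,0,0,0,0.4],[0,0,0,0,0.4],[0,0,0,0,0.4],[0,0,0,0,0.4],[0,0,0,0,0.4],[0,0,0,0,0.4],[0,0,0,0,0.4]]
  ]
}}

```text
time: 9.5
position: [0.5137, 0.3908, 0.2197]
tool_rot: [0.0, 1.0, -0.0, 0.0]
force: [0.3, -0.2, 0.1]
width: 0.0263
grip_force: 0.0
```

```bash
python3 tt.py
```

```text
[9.5, ('orange', [0.6082, -0.1025], 160), ('green', [0.4766, -0.0747], 64), [([0.442, 0.025, 0.12], 183)]]
[9.55, ('orange', [0.6082, -0.1024], 157), ('green', [0.4765, -0.0747], 62), [([0.442, 0.025, 0.12], 183)]]
```

{"method": "move_arm", "body": {
  "commands": [
    [[0.039,0.188,0,0,0.3],[0.039,0.188,0,0,0.3],[0.039,0.188,0,0,0.3],[0.039,0.188,0,0,0.3],[0.039,0.188,0,0,0.3],[0.039,0.188,0,0,0.3],[0.039,0.188,0,0,0.3],[0.039,0.188,0,0,0.3],[0.039,0.188,0,0,0.3],[0.039,0.188,0,0,0.3],[0.039,0.188,0,0,0.3],[0.039,0.188,0,0,0.3],[0,0,0,0,0.3],[0,0,0,0,0.3]]
  ]
}}

```text
time: 11.0
position: [0.6072, -0.0613, 0.2195]
tool_rot: [-0.0, 1.0, -0.001, -0.0]
force: [-0.3, 1.0, -0.3]
width: 0.0306
grip_force: 0.0
```

```bash
python3 - <<'E'
from look import *
im,P,K,M=snap("wrist","w5")
print(status.sense()["position"],find(im,P,"orange",*B["orange"],(.608,-.1024),.06))
a=np.array([(.580,.085),(.6455,-.028),(.59,-.123)]);b=np.array([(.608,-.1024),(.4765,-.0747),(.442,.025)])
ac,bc=a.mean(0),b.mean(0); A,Bb=a-ac,b-bc
th=np.arctan2((A[:,0]*Bb[:,1]-A[:,1]*Bb[:,0]).sum(),(A*Bb).sum()); Rr=np.array([[np.cos(th),-np.sin(th)],[np.sin(th),np.cos(th)]])
c=np.linalg.solve(np.eye(2)-Rr,bc-Rr@ac); print("disc",c,th,(Rr@(a-c).T).T+c-b)
E
```

```text
[ 0.60713682 -0.05958215  0.21964686] (array([ 0.6115, -0.0998]), 0.0407, 859)
disc [ 0.55042008 -0.0142641 ] -2.2817418194683188 [[-0.00166541  0.00094702]
 [ 0.00146732 -0.00264709]
 [ 0.00019808  0.00170007]]
```

{"method": "move_arm", "body": {
  "commands": [
    [[0.015,0,0.2,0,0.3],[0,0,0.2,0,0.3],[0,0,0.15,0,0.3],[0,0,0.1,0,0.3],[0,0,0,0,0.3],[0,0,0,0,0.5],[0,0,0,0,0.7],[0,0,0,0,1],[0,0,0,0,1],[0,0,0,0,1]]
  ],
  "squeeze": 30
}}

```text
time: 12.05
position: [0.6113, -0.0606, 0.0913]
tool_rot: [0.0, 1.0, -0.0, 0.001]
force: [-0.3, -0.0, 6.2]
width: 0.0098
grip_force: 28.3
```

{"method": "move_arm", "body": {
  "commands": [
    [[0,0,-0.03,0,1],[0,0,-0.06,0,1],[0,0,-0.1,0,1],[0,0,-0.15,0,1],[0,0,-0.2,0,1],[0,0,-0.15,0,1],[0,0,-0.05,0,1],[0,0,0,0,1]]
  ]
}}

```text
time: 12.85
position: [0.6109, -0.0603, 0.2392]
tool_rot: [0.0, 1.0, -0.0, 0.001]
force: [-0.2, 0.9, -0.7]
width: 0.0092
grip_force: 30.0
```

```bash
python3 - <<'E'
from look import *
im,P,K,M=snap("side","s6"); p=status.sense()["position"]
print(tilt(im,P,"orange",(p[0],p[1]-.04),.08,.12))
im,P,K,M=snap("top"); print(tilt(im,P,"orange",(p[0],p[1]-.04),.08,.12))
print(find(im,P,"red",.090,.068,(.51,.34),.1),find(im,P,"cream",*B["cream"],(.51,.34),.12))
E
python3 tt.py
```

```text
[(np.float64(-0.09), np.float64(0.246), np.float64(0.241), 44), (np.float64(-0.07), np.float64(0.246), np.float64(0.243), 37), (np.float64(-0.05), np.float64(0.248), np.float64(0.244), 23), (np.float64(-0.03), np.float64(0.249), np.float64(0.223), 23), (np.float64(-0.01), np.float64(0.224), np.float64(0.209), 82)]
[]
(array([0.5065, 0.3417]), 0.0617, 263) (array([0.511 , 0.3394]), 0.0867, 228)
[12.95, None, ('green', [0.4754, -0.0724], 31), [([0.442, 0.026, 0.12], 173)]]
[13.0, None, ('green', [0.4746, -0.0728], 32), [([0.442, 0.027, 0.12], 175)]]
```

{"method": "move_arm", "body": {
  "commands": [
    [[-0.03,-0.1,0,0,1],[-0.041,-0.175,0,0,1],[-0.041,-0.175,0,0,1],[-0.041,-0.175,0,0,1],[-0.041,-0.175,0,0,1],[-0.041,-0.175,0,0,1],[-0.041,-0.175,0,0,1],[-0.041,-0.175,0,0,1],[-0.041,-0.175,0,0,1],[-0.041,-0.175,0,0,1],[-0.041,-0.175,0,0,1],[-0.041,-0.175,0,0,1],[-0.034,-0.192,0,0,1],[0,0,0,0,1],[0,0,0,0,1]]
  ]
}}

```text
time: 14.55
position: [0.5062, 0.3835, 0.2359]
tool_rot: [0.001, 1.0, 0.001, -0.001]
force: [-0.7, -0.7, -1.8]
width: 0.009
grip_force: 30.4
```

```bash
python3 - <<'E'
from look import *
im,P,K,M=snap("wrist","w7"); p=status.sense()["position"]; print(p)
print(find(im,P,"red",.090,.068,(.508,.342),.1),find(im,P,"cream",*B["cream"],(.51,.34),.12))
print("orange",find(im,P,"orange",p[2]+.008,.046,(p[0],p[1]-.04),.07))
im,P,K,M=snap("top","t7");print(find(im,P,"red",.090,.068,(.51,.34),.1),find(im,P,"cream",*B["cream"],(.51,.34),.12))
E
```

```text
[0.50712254 0.38205652 0.23612175]
(array([0.5088, 0.3443]), 0.0623, 1688) (array([0.5134, 0.3422]), 0.0859, 2624)
orange (array([0.507 , 0.3439]), 0.0413, 2524)
(array([0.5067, 0.3411]), 0.0616, 103) (array([0.5106, 0.3402]), 0.0876, 227)
```

View pics/w7.png

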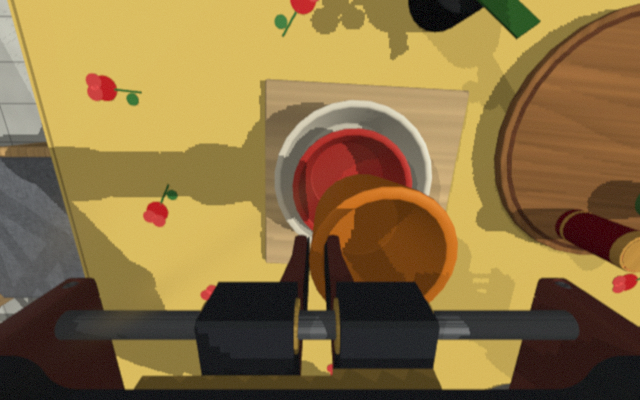

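Orange is held at (385,245) over red at (352,180), and the centres agree within 2 mm. Lowering.

{"method": "move_arm", "body": {
  "commands": [
    [[0.005,0,0.12,0,1],[0,0,0.15,0,1],[0,0,0.15,0,1],[0,0,0.12,0,1],[0,0,0.07,0,1],[0,0,0.035,0,1],[0,0,0.02,0,1],[0,0,0,0,1]]
  ]
}}

```text
time: 15.45
position: [0.5087, 0.383, 0.1051]
tool_rot: [-0.0, 1.0, -0.0, 0.0]
force: [-0.2, 0.4, -1.4]
width: 0.0092
grip_force: 30.4
```

{"method": "move_arm", "body": {
  "commands": [
    [[0,0,0.015,0,1],[0,0,0.01,0,1],[0,0,0,0,1]]
  ]
}}

```text
time: 15.75
position: [0.5084, 0.3831, 0.0999]
tool_rot: [-0.0, 1.0, -0.0, 0.0]
force: [-0.2, -0.3, -1.5]
width: 0.0094
grip_force: 30.4
```

{"method": "move_arm", "body": {
  "commands": [
    [[0,0,0.015,0,1],[0,0,0.01,0,1],[0,0,0,0,1]]
  ]
}}

```text
time: 16.05
position: [0.5084, 0.384, 0.0951]
tool_rot: [-0.001, 1.0, 0.0, 0.0]
force: [0.0, 2.1, 2.8]
width: 0.0093
grip_force: 30.6
```

{"method": "move_arm", "body": {
  "commands": [
    [[0,0,0,0,0.7],[0,0,0,0,0.6],[0,0,0,0,0.5],[0,0,0,0,0.4],[0,0,0,0,0.4],[0,0,-0.1,0,0.4],[0,0,-0.2,0,0.4],[0,0,-0.25,0,0.4],[0,0,-0.1,0,0.4],[0,0,0,0,0.4]]
  ]
}}

```text
time: 17.05
position: [0.5099, 0.3846, 0.2288]
tool_rot: [-0.002, 1.0, -0.0, 0.003]
force: [0.4, 0.4, 0.3]
width: 0.0263
grip_force: 0.0
```

```bash
python3 - <<'E'
from look import *
im,P,K,M=snap("wrist","w8"); p=status.sense()["position"]; print(p)
print(find(im,P,"red",.090,.068,(.508,.342),.1),find(im,P,"cream",*B["cream"],(.51,.34),.12))
for z in(.1,.104,.108,.112): print("orange",find(im,P,"orange",z,.046,(p[0],p[1]-.04),.07))
im,P,K,M=snap("top","t8");print(find(im,P,"red",.090,.068,(.51,.34),.1),find(im,P,"orange",.104,.046,(.51,.34),.1),find(im,P,"cream",*B["cream"],(.51,.34),.12))
E
python3 tt.py
```

```text
[0.50892345 0.38348979 0.22617827]
(array([0.5087, 0.3443]), 0.0624, 2801) (array([0.5131, 0.3418]), 0.0861, 3868)
orange (array([0.5094, 0.3469]), 0.0413, 1703)
orange (array([0.5091, 0.3469]), 0.0414, 1632)
orange (array([0.5089, 0.347 ]), 0.0416, 1549)
orange (array([0.5084, 0.3472]), 0.0415, 166)
(array([0.5066, 0.3414]), 0.0618, 105) (array([0.5073, 0.3431]), 0.0405, 89) (array([0.5115, 0.3393]), 0.0866, 228)
[17.15, None, ('green', [0.4761, -0.0744], 67), [([0.442, 0.026, 0.12], 181)]]
[17.2, None, ('green', [0.4759, -0.0743], 74), [([0.442, 0.026, 0.12], 183)]]
```

View pics/w8.png

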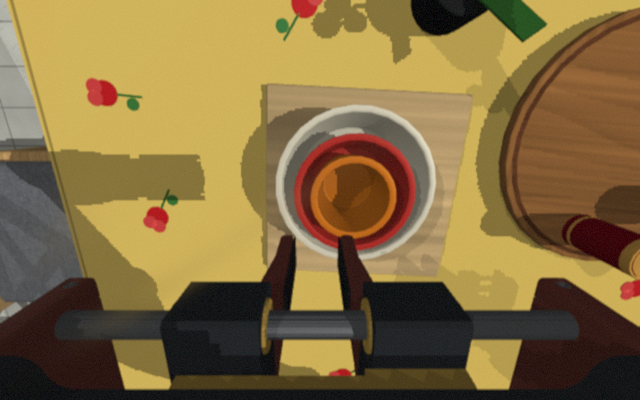

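Orange is nested in red at (352,196). Now the green beaker.

{"method": "move_arm", "body": {
  "commands": [
    [[-0.0133,0.181,0,0,0.5],[-0.0133,0.181,0,0,0.5],[-0.0133,0.181,0,0,0.5],[-0.0133,0.181,0,0,0.5],[-0.0133,0.181,0,0,0.5],[-0.0133,0.181,0,0,0.5],[-0.0133,0.181,0,0,0.5],[-0.0133,0.181,0,0,0.5],[-0.0133,0.181,0,0,0.5],[-0.0133,0.181,0,0,0.5],[-0.0133,0.181,0,0,0.5],[-0.0133,0.181,0,0,0.5],[0,0,0,0,0.5],[0,0,0,0,0.5]]
  ]
}}

```text
time: 18.65
position: [0.4754, -0.0519, 0.2234]
tool_rot: [-0.0, 1.0, -0.001, -0.001]
force: [0.1, -0.2, 0.2]
width: 0.0219
grip_force: 0.0
```

```bash
python3 - <<'E'
from look import *
im,P,K,M=snap("wrist","w9")
print(status.sense()["position"],find(im,P,"green",*B["green"],(.476,-.074),.045))
E
python3 tt.py
```

```text
[ 0.47574294 -0.05072514  0.22367302] (array([ 0.4793, -0.0743]), 0.0228, 674)
[18.7, None, None, [([0.441, 0.026, 0.12], 165)]]
[18.75, None, None, [([0.441, 0.026, 0.121], 169)]]
```

{"method": "move_arm", "body": {
  "commands": [
    [[0.012,0,0.2,0,0.5],[0,0,0.2,0,0.5],[0,0,0.143,0,0.5],[0,0,0.1,0,0.5],[0,0,0,0,0.5],[0,0,0,0,0.65],[0,0,0,0,0.8],[0,0,0,0,1],[0,0,0,0,1],[0,0,0,0,1]]
  ],
  "squeeze": 25
}}

```text
time: 19.8
position: [0.4795, -0.0514, 0.0971]
tool_rot: [0.0, 1.0, -0.0, 0.001]
force: [-2.0, -0.4, 5.5]
width: 0.0103
grip_force: 22.9
```

{"method": "move_arm", "body": {
  "commands": [
    [[0,0,-0.03,0,1],[0,0,-0.06,0,1],[0,0,-0.1,0,1],[0,0,-0.15,0,1],[0,0,-0.2,0,1],[0,0,-0.15,0,1],[0,0,-0.05,0,1],[0,0,0,0,1]]
  ]
}}

```text
time: 20.6
position: [0.4794, -0.0514, 0.2455]
tool_rot: [0.0, 1.0, -0.0, 0.002]
force: [0.9, -0.5, -0.5]
width: 0.0097
grip_force: 23.2
```

```bash
python3 - <<'E'
from look import *
im,P,K,M=snap("side","s10"); p=status.sense()["position"]
print(tilt(im,P,"green",(p[0],p[1]-.025),.06,.12))
im,P,K,M=snap("top"); print(find(im,P,"orange",.104,.046,(.51,.34),.1),find(im,P,"cream",*B["cream"],(.51,.34),.12))
E
python3 tt.py
```

```text
[(np.float64(-0.055), np.float64(0.254), np.float64(0.187), 309), (np.float64(-0.035), np.float64(0.255), np.float64(0.186), 171), (np.float64(-0.015), np.float64(0.256), np.float64(0.238), 31)]
(array([0.5087, 0.3451]), 0.0403, 80) (array([0.5114, 0.3392]), 0.0868, 272)
[20.7, None, None, [([0.442, 0.026, 0.12], 175)]]
[20.75, None, None, [([0.442, 0.026, 0.12], 176)]]
```

{"method": "move_arm", "body": {
  "commands": [
    [[0.011,-0.1,0,0,1],[0.011,-0.167,0,0,1],[0.011,-0.167,0,0,1],[0.011,-0.167,0,0,1],[0.011,-0.167,0,0,1],[0.011,-0.167,0,0,1],[0.011,-0.167,0,0,1],[0.011,-0.167,0,0,1],[0.011,-0.167,0,0,1],[0.011,-0.167,0,0,1],[0.011,-0.167,0,0,1],[0.011,-0.167,0,0,1],[0.011,-0.165,0,0,1],[0,0,0,0,1],[0,0,0,0,1]]
  ]
}}

```text
time: 22.3
position: [0.5065, 0.3691, 0.2421]
tool_rot: [0.001, 1.0, 0.001, -0.001]
force: [0.3, -0.8, -0.2]
width: 0.0097
grip_force: 24.9
```

```bash
python3 - <<'E'
from look import *
im,P,K,M=snap("wrist","w11"); p=status.sense()["position"]; print(p)
print(find(im,P,"orange",.104,.046,(.508,.345),.07),find(im,P,"red",.090,.068,(.508,.342),.1),find(im,P,"cream",*B["cream"],(.51,.34),.12))
print("green",find(im,P,"green",p[2]+.009,.028,(p[0],p[1]-.024),.05))
im,P,K,M=snap("top");print(find(im,P,"red",.090,.068,(.51,.34),.1),find(im,P,"cream",*B["cream"],(.51,.34),.12))
E
python3 tt.py
```

```text
[0.50710103 0.36785142 0.24245818]
(array([0.5091, 0.3468]), 0.0414, 1094) (array([0.5086, 0.3442]), 0.0624, 1982) (array([0.5131, 0.342 ]), 0.086, 2953)
green (array([0.5097, 0.348 ]), 0.0231, 2500)
(array([0.5072, 0.3404]), 0.0608, 87) (array([0.5111, 0.3399]), 0.0873, 226)
[22.4, None, None, [([0.442, 0.026, 0.12], 184)]]
[22.45, None, None, [([0.442, 0.026, 0.12], 177)]]
```

View pics/w11.png

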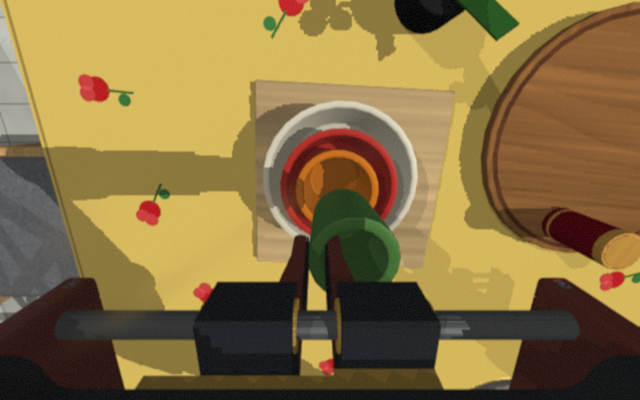

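Green is held at (355,245) over orange at (338,185), with centres within 1.5 mm. Lowering.

{"method": "move_arm", "body": {
  "commands": [
    [[0,0.005,0.12,0,1],[0,0,0.15,0,1],[0,0,0.15,0,1],[0,0,0.12,0,1],[0,0,0.065,0,1],[0,0,0.03,0,1],[0,0,0.015,0,1],[0,0,0,0,1]]
  ]
}}

```text
time: 23.3
position: [0.5079, 0.3683, 0.1148]
tool_rot: [-0.0, 1.0, -0.0, 0.0]
force: [0.3, 0.1, -0.5]
width: 0.0097
grip_force: 24.9
```

{"method": "move_arm", "body": {
  "commands": [
    [[0,0,0.013,0,1],[0,0,0.01,0,1],[0,0,0,0,1]]
  ]
}}

```text
time: 23.6
position: [0.5074, 0.3681, 0.1096]
tool_rot: [-0.0, 1.0, -0.0, 0.0]
force: [-0.1, -0.0, -0.8]
width: 0.0099
grip_force: 24.9
```

{"method": "move_arm", "body": {
  "commands": [
    [[0,0,0.01,0,1],[0,0,0.01,0,1],[0,0,0,0,1]]
  ]
}}

```text
time: 23.9
position: [0.5073, 0.3684, 0.1056]
tool_rot: [-0.0, 1.0, 0.0, 0.0]
force: [-0.4, 0.8, 0.8]
width: 0.0098
grip_force: 24.9
```

{"method": "move_arm", "body": {
  "commands": [
    [[0,0,0,0,0.7],[0,0,0,0,0.65],[0,0,0,0,0.6],[0,0,0,0,0.5],[0,0,0,0,0.5],[0,0,-0.1,0,0.5],[0,0,-0.2,0,0.5],[0,0,-0.25,0,0.5],[0,0,-0.1,0,0.5],[0,0,0,0,0.5]]
  ]
}}

```text
time: 24.9
position: [0.5089, 0.3697, 0.2396]
tool_rot: [-0.002, 1.0, -0.0, 0.003]
force: [0.5, 0.2, -1.0]
width: 0.0216
grip_force: 0.0
```

```bash
cat > nest.py <<'E'
from look import *
for v in("wrist","top"):
    im,P,K,M=snap(v,"nest_"+v)
    for n,z in(("cream",.078),("red",.090),("orange",.104),("green",.118)): print(v,n,find(im,P,n,z,0,(.51,.343),.1))
E
python3 nest.py;python3 - <<'E'
from look import *
im,P,K,M=snap("top","t12"); Z=P[...,2]
m=((Z>.078)&(Z<.13)&(P[...,1]<-.18)&(P[...,0]<.62)&(P[...,0]>.4)).astype(np.uint8)
n,l,st,ce=cv2.connectedComponentsWithStats(m)
for i in range(1,n):
    if st[i,4]>8: q=P[l==i]; t=q[q[:,2]>np.percentile(q[:,2],40)]; print(ce[i].round(1),st[i,4],cv2.minEnclosingCircle(t[:,:2].astype(np.float32)),np.median(t[:,2]).round(3),im[l==i].mean(0).round())
m=(abs(Z-.007)<.12)&(P[...,1]>.17)
E
python3 tt.py
```

```text
wrist cream (array([0.5131, 0.3417]), 0.086, 3635)
wrist red (array([0.5086, 0.3441]), 0.0624, 2611)
wrist orange (array([0.5088, 0.3468]), 0.0416, 1474)
wrist green (array([0.5081, 0.3471]), 0.023, 640)
top cream (array([0.5116, 0.3397]), 0.0868, 230)
top red (array([0.5067, 0.3412]), 0.0616, 102)
top orange (array([0.5074, 0.3403]), 0.0381, 61)
top green (array([0.5057, 0.3308]), 0.0126, 31)
[402.3 220.1] 196 ((0.5533657073974609, -0.24966314435005188), 0.022729409858584404) 0.103 [105. 106. 108.]
[427.4 222.6] 187 ((0.5484187602996826, -0.3279038965702057), 0.022806178778409958) 0.093 [111. 112. 114.]
[452.2 225.4] 199 ((0.5415415167808533, -0.4040307402610779), 0.023297902196645737) 0.097 [120.  96.  55.]
[398.6 247.2] 192 ((0.4703751802444458, -0.2377912402153015), 0.023019947111606598) 0.098 [138. 139. 136.]
[424.9 249. ] 199 ((0.4669134318828583, -0.3185214400291443), 0.02267836220562458) 0.098 [139. 139. 135.]
[452.3 250. ] 192 ((0.4661656320095062, -0.4027249813079834), 0.022737255319952965) 0.093 [28. 26. 24.]
[25.05, None, None, [([0.442, 0.026, 0.12], 174)]]
[25.1, None, None, [([0.442, 0.026, 0.12], 181)]]
```

View pics/nest_wrist.png

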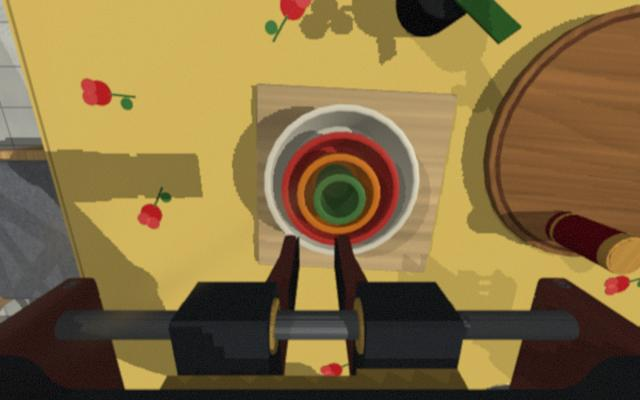

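All four bowls are nested concentrically around (338,190). Next is the sugar tin at (0.470,-0.238).

{"method": "move_arm", "body": {
  "commands": [
    [[-0.012,0.19,0,0,0.5],[-0.012,0.19,0,0,0.5],[-0.012,0.19,0,0,0.5],[-0.012,0.19,0,0,0.5],[-0.012,0.19,0,0,0.2],[-0.012,0.19,0,0,-0.4],[-0.012,0.19,0,0,-0.4],[-0.012,0.19,0,0,-0.4],[-0.012,0.19,0,0,-0.4],[-0.012,0.19,0,0,-0.4],[-0.012,0.19,0,0,-0.4],[-0.012,0.19,0,0,-0.4],[-0.012,0.19,0,0,-0.4],[-0.012,0.19,0,0,-0.4],[-0.012,0.19,0,0,-0.4],[-0.012,0.185,0,0,-0.4],[0,0,0,0,-0.4],[0,0,0,0,-0.4]]
  ]
}}

```text
time: 26.95
position: [0.468, -0.2392, 0.2342]
tool_rot: [-0.001, 1.0, -0.001, -0.001]
force: [0.5, 0.7, 0.4]
width: 0.0612
grip_force: 0.0
```

```bash
python3 - <<'E'
from look import *
im,P,K,M=snap("wrist","w13"); print(status.sense()["position"]); Z=P[...,2]
m=((Z>.078)&(Z<.11)&(P[...,1]<-.18)&(P[...,0]<.62)&(P[...,0]>.4)).astype(np.uint8)
n,l,st,ce=cv2.connectedComponentsWithStats(m)
for i in range(1,n):
    if st[i,4]>80: q=P[l==i]; t=q[q[:,2]>np.percentile(q[:,2],60)-.004]; print(ce[i].round(1),st[i,4],np.round(cv2.minEnclosingCircle(t[:,:2].astype(np.float32))[0],4),np.median(t[:,2]).round(3),im[l==i].mean(0).round())
E
```

```text
[ 0.46849211 -0.2379798   0.23445237]
[326.1 108.3] 1749 [ 0.5555 -0.2483] 0.102 [178. 179. 179.]
[401.3 113.2] 1716 [ 0.5506 -0.3271] 0.092 [183. 184. 184.]
[473.7 120.9] 1950 [ 0.5432 -0.4029] 0.097 [212. 170.  80.]
[314.9 187.5] 1410 [ 0.472  -0.2368] 0.097 [218. 217. 210.]
[386.5 190.1] 1469 [ 0.4687 -0.3171] 0.097 [215. 213. 203.]
[459.8 189.9] 1469 [ 0.4674 -0.4009] 0.092 [51. 45. 39.]
```

View pics/w13.png

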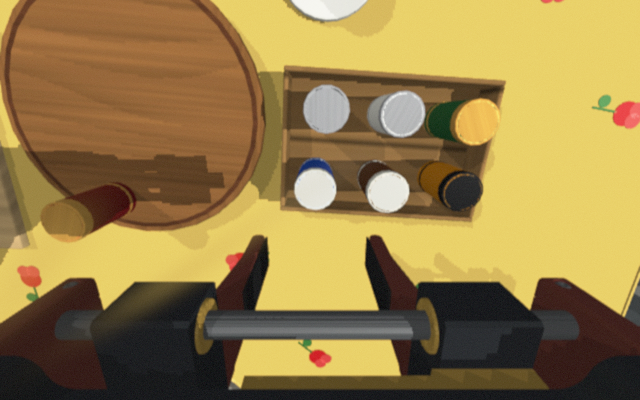

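The sugar tin, blue with a white lid, is at (315,187), directly under the gripper and clear of its neighbours.

{"method": "move_arm", "body": {
  "commands": [
    [[0.013,-0.003,0.15,0,-0.4],[0,0,0.2,0,-0.4],[0,0,0.2,0,-0.4],[0,0,0.15,0,-0.4],[0,0,0.1,0,-0.4],[0,0,0.05,0,-0.4],[0,0,0,0,-0.4],[0,0,0,0,-0.2],[0,0,0,0,0.2],[0,0,0,0,0.2],[0,0,0,0,0.2],[0,0,0,0,0.2]]
  ],
  "squeeze": 25
}}

```text
time: 28.2
position: [0.4725, -0.2385, 0.0666]
tool_rot: [0.0, 1.0, -0.0, 0.001]
force: [0.3, 1.7, 7.7]
width: 0.046
grip_force: 25.0
```

{"method": "move_arm", "body": {
  "commands": [
    [[0,0,-0.04,0,0.2],[0,0,-0.1,0,0.2],[0,0,-0.15,0,0.2],[0,0,-0.15,0,0.2],[0,0,-0.15,0,0.2],[0,0,-0.1,0,0.2],[0,0,-0.05,0,0.2],[0,0,0,0,0.2]]
  ]
}}

```text
time: 29.0
position: [0.4718, -0.2387, 0.2146]
tool_rot: [0.0, 1.0, -0.0, 0.001]
force: [0.7, -0.3, -1.7]
width: 0.0454
grip_force: 24.9
```

```bash
python3 tt.py; python3 - <<'E'
from look import *
im,P,K,M=snap("side","s14")
im,P,K,M=snap("top","t14")
print(find(im,P,"cream",*B["cream"],(.51,.34),.12))
E
```

```text
[29.0, None, None, [([0.442, 0.025, 0.12], 186)]]
[29.05, None, None, [([0.442, 0.026, 0.12], 178)]]
(array([0.5112, 0.3394]), 0.0868, 488)
```

View pics/s14.png

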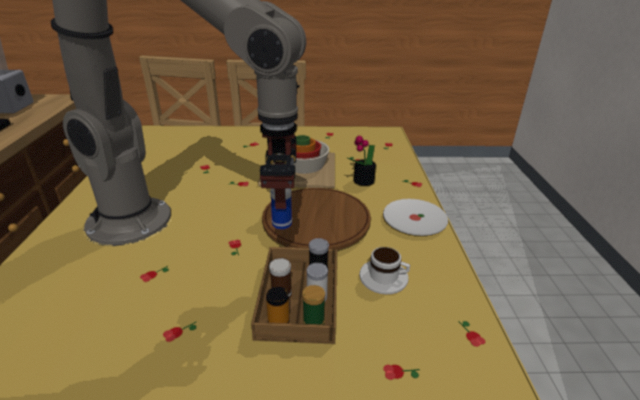

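The sugar tin is held upright at (282,208) and the crate is undisturbed. Taking it to the middle of the disc.

{"method": "move_arm", "body": {
  "commands": [
    [[0.03,-0.07,0,0,0.2],[0.055,-0.137,0,0,0.2],[0.055,-0.137,0,0,0.2],[0.055,-0.137,0,0,0.2],[0.055,-0.137,0,0,0.2],[0.055,-0.137,0,0,0.2],[0.055,-0.137,0,0,0.2],[0.05,-0.13,0,0,0.2],[0.03,-0.07,0,0,0.2],[0,0,0.1,0,0.2],[0,0,0.15,0,0.2],[0,0,0.15,0,0.2],[0,0,0.1,0,0.2],[0,0,0.06,0,0.2],[0,0,0.033,0,0.2],[0,0,0,0,0.2]]
  ]
}}

```text
time: 30.8
position: [0.5592, -0.0203, 0.0943]
tool_rot: [0.0, 1.0, -0.0, -0.001]
force: [0.7, 0.5, -1.0]
width: 0.0458
grip_force: 24.9
```

{"method": "move_arm", "body": {
  "commands": [
    [[0,0,0.013,0,0.2],[0,0,0.01,0,0.2],[0,0,0,0,0.2]]
  ]
}}

```text
time: 31.1
position: [0.5599, -0.02, 0.0908]
tool_rot: [0.0, 1.0, -0.0, 0.001]
force: [-0.2, -0.1, -2.1]
width: 0.046
grip_force: 24.9
```

{"method": "move_arm", "body": {
  "commands": [
    [[0,0,0.01,0,0.2],[0,0,0,0,0.2]]
  ]
}}

```text
time: 31.3
position: [0.5605, -0.0193, 0.0902]
tool_rot: [-0.0, 1.0, 0.0, 0.001]
force: [-3.2, 1.1, 10.4]
width: 0.0459
grip_force: 25.0
```

{"method": "move_arm", "body": {
  "commands": [
    [[0,0,-0.005,0,0.2],[0,0,0,0,-0.15],[0,0,0,0,-0.3],[0,0,0,0,-0.5],[0,0,0,0,-0.5],[0,0,-0.1,0,-0.5],[0,0,-0.2,0,-0.5],[0,0,-0.25,0,-0.5],[0,0,-0.1,0,-0.5],[0,0,0,0,-0.5]]
  ]
}}

```text
time: 32.3
position: [0.5618, -0.0198, 0.2229]
tool_rot: [-0.0, 1.0, -0.0, 0.003]
force: [0.8, 0.2, -1.0]
width: 0.0659
grip_force: 0.0
```

```bash
python3 tt.py; python3 nest.py|grep top; python3 - <<'E'
from look import *
im,P,K,M=snap("wrist","w15"); Z=P[...,2]
m=((Z>.112)&(Z<.126)&(abs(P[...,0]-.54)<.17)&(abs(P[...,1])<.19)).astype(np.uint8)
n,l,st,ce=cv2.connectedComponentsWithStats(m)
for i in range(1,n):
    if st[i,4]>80: q=P[l==i]; print(ce[i].round(),st[i,4],cv2.minEnclosingCircle(q[:,:2].astype(np.float32)),np.median(q[:,2]),im[l==i].mean(0).round())
E
```

```text
[32.3, None, None, [([0.442, 0.026, 0.12], 178)]]
[32.35, None, None, [([0.442, 0.026, 0.12], 183)]]
top cream (array([0.5125, 0.3411]), 0.0887, 136)
top red (array([0.5064, 0.3417]), 0.0616, 267)
top orange None
top green (array([0.5049, 0.3428]), 0.022, 75)
[316. 202.] 1749 ((0.5594817399978638, -0.018761005252599716), 0.02318676747381687) 0.12075515473468867 [228. 228. 222.]
[274. 297.] 965 ((0.4446931481361389, 0.027615100145339966), 0.023170750588178635) 0.12072666535853377 [207. 154.  73.]
```

View pics/w15.png

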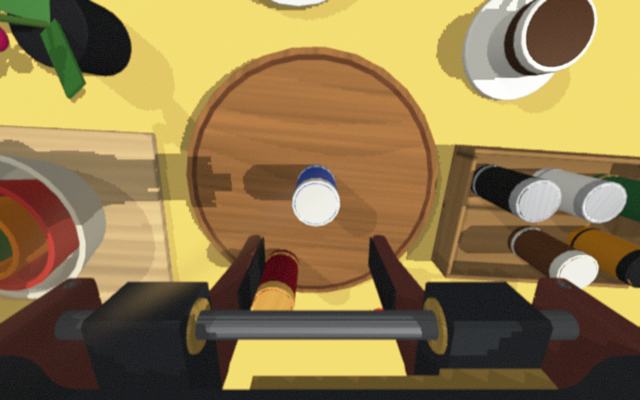

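The sugar tin stands at (316,202) near the disc centre, and the jam jar is still at (275,280). Now the jam jar.

{"method": "move_arm", "body": {
  "commands": [
    [[-0.118,-0.0466,0,0,-0.4],[-0.118,-0.0466,0,0,-0.4],[-0.118,-0.0466,0,0,-0.4],[-0.118,-0.0466,0,0,-0.4],[-0.118,-0.0466,0,0,-0.4],[0,0,0,0,-0.4],[0,0,0,0,-0.4],[0,0,0,0,-0.4]]
  ]
}}

```text
time: 33.35
position: [0.4421, 0.0263, 0.2189]
tool_rot: [-0.0, 1.0, -0.0, -0.0]
force: [0.7, 0.2, 0.4]
width: 0.0617
grip_force: 0.0
```

{"method": "move_arm", "body": {
  "commands": [
    [[0.008,0,0.15,0,-0.4],[0,0,0.2,0,-0.4],[0,0,0.15,0,-0.4],[0,0,0.1,0,-0.4],[0,0,0.045,0,-0.4],[0,0,0,0,-0.4],[0,0,0,0,-0.2],[0,0,0,0,0.2],[0,0,0,0,0.2],[0,0,0,0,0.2],[0,0,0,0,0.2]]
  ],
  "squeeze": 25
}}

```text
time: 34.45
position: [0.4441, 0.0268, 0.0912]
tool_rot: [-0.0, 1.0, -0.0, 0.001]
force: [-0.5, 1.0, 6.6]
width: 0.0454
grip_force: 25.0
```

{"method": "move_arm", "body": {
  "commands": [
    [[0,0,-0.04,0,0.2],[0,0,-0.1,0,0.2],[0,0,-0.15,0,0.2],[0,0,-0.15,0,0.2],[0,0,-0.15,0,0.2],[0,0,-0.1,0,0.2],[0,0,-0.02,0,0.2],[0,0,0,0,0.2]]
  ]
}}

```text
time: 35.25
position: [0.4429, 0.0266, 0.2324]
tool_rot: [0.0, 1.0, -0.0, 0.0]
force: [-0.2, 0.6, -1.8]
width: 0.0459
grip_force: 25.0
```

```bash
python3 tt.py; python3 nest.py; python3 - <<'E'
from look import *
print(status.sense()["position"])
im,P,K,M=snap("side","s16")
E
```

```text
[35.25, None, None, [([0.565, -0.027, 0.12], 74)]]
[35.3, None, None, [([0.566, -0.027, 0.12], 72)]]
wrist cream (array([0.5126, 0.3389]), 0.086, 2609)
wrist red (array([0.5081, 0.3405]), 0.0622, 2050)
wrist orange (array([0.5085, 0.3433]), 0.0408, 956)
wrist green (array([0.5062, 0.3388]), 0.0194, 548)
top cream (array([0.5115, 0.3394]), 0.0866, 316)
top red (array([0.5067, 0.3418]), 0.0618, 273)
top orange (array([0.5069, 0.3447]), 0.0418, 130)
top green (array([0.5053, 0.3433]), 0.0226, 94)
[0.44213197 0.02652177 0.23093857]
```

View pics/s16.png

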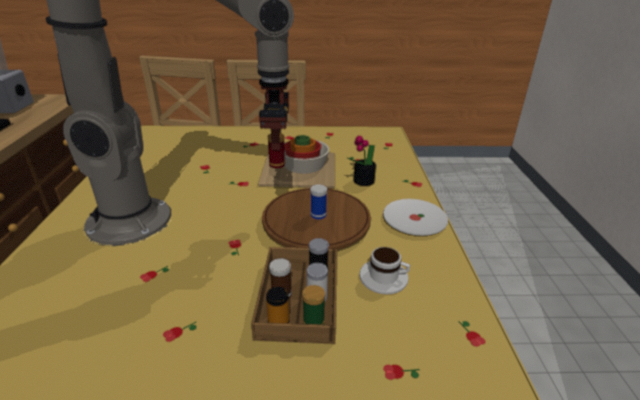

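The jam jar is held at (277,152) and the sugar tin stands on the disc at (318,200). Moving to the free crate place at (0.471,-0.238).

{"method": "move_arm", "body": {
  "commands": [
    [[0.01,0.07,0,0,0.2],[0.015,0.14,0,0,0.2],[0.015,0.14,0,0,0.2],[0.015,0.14,0,0,0.2],[0.015,0.14,0,0,0.2],[0.015,0.14,0,0,0.2],[0.015,0.14,0,0,0.2],[0.015,0.14,0,0,0.2],[0.015,0.14,0,0,0.2],[0.01,0.08,0,0,0.2],[0.005,0.053,0,0,0.2],[0,0,0,0,0.2],[0,0,0,0,0.2],[0,0,0,0,0.2]]
  ]
}}

```text
time: 36.9
position: [0.4722, -0.2364, 0.2322]
tool_rot: [-0.0, 1.0, 0.001, -0.0]
force: [0.2, 0.6, -1.9]
width: 0.0455
grip_force: 25.0
```

```bash
python3 - <<'E'
from look import *
im,P,K,M=snap("wrist","w17"); print(status.sense()["position"]); Z=P[...,2]
m=((Z>.078)&(Z<.11)&(P[...,1]<-.18)&(P[...,0]<.62)&(P[...,0]>.4)).astype(np.uint8)
n,l,st,ce=cv2.connectedComponentsWithStats(m)
for i in range(1,n):
    if st[i,4]>80: q=P[l==i]; t=q[q[:,2]>np.percentile(q[:,2],60)-.004]; print(ce[i].round(1),st[i,4],np.round(cv2.minEnclosingCircle(t[:,:2].astype(np.float32))[0],4),np.median(t[:,2]).round(3))
E
```

```text
[ 0.47223364 -0.23657891  0.23230004]
[329.1 112.9] 1760 [ 0.5556 -0.2484] 0.102
[404.2 118. ] 1706 [ 0.5508 -0.327 ] 0.092
[476.5 126.1] 1950 [ 0.5427 -0.4024] 0.097
[388.9 194.6] 1472 [ 0.4687 -0.317 ] 0.097
[462.3 194.6] 1469 [ 0.4676 -0.4008] 0.092
```

{"method": "move_arm", "body": {
  "commands": [
    [[0,0.01,0.1,0,0.2],[0,0,0.15,0,0.2],[0,0,0.15,0,0.2],[0,0,0.15,0,0.2],[0,0,0.12,0,0.2],[0,0,0.08,0,0.2],[0,0,0.05,0,0.2],[0,0,0,0,0.2]]
  ]
}}

```text
time: 37.75
position: [0.4715, -0.2391, 0.0714]
tool_rot: [-0.0, 1.0, 0.0, -0.001]
force: [0.5, -0.4, -1.9]
width: 0.0456
grip_force: 25.0
```

{"method": "move_arm", "body": {
  "commands": [
    [[0,0,0.012,0,0.2],[0,0,0.01,0,0.2],[0,0,0,0,0.2]]
  ]
}}

```text
time: 38.05
position: [0.4724, -0.2401, 0.0684]
tool_rot: [0.0, 1.0, -0.0, 0.001]
force: [-0.1, -0.3, -1.2]
width: 0.0455
grip_force: 25.0
```

{"method": "move_arm", "body": {
  "commands": [
    [[0,0,0.01,0,0.2],[0,0,0,0,0.2]]
  ]
}}

```text
time: 38.25
position: [0.4728, -0.2401, 0.0672]
tool_rot: [0.0, 1.0, -0.0, 0.001]
force: [-2.6, 2.2, 8.3]
width: 0.0454
grip_force: 25.0
```

{"method": "move_arm", "body": {
  "commands": [
    [[0,0,-0.004,0,0.2],[0,0,0,0,-0.15],[0,0,0,0,-0.3],[0,0,0,0,-0.4],[0,0,0,0,-0.4],[0,0,-0.1,0,-0.4],[0,0,-0.2,0,-0.4],[0,0,-0.25,0,-0.4],[0,0,-0.2,0,-0.4],[0,0,-0.05,0,-0.4],[0,0,0,0,-0.4],[0,0,0,0,-0.4]]
  ]
}}

```text
time: 39.45
position: [0.4712, -0.2397, 0.2253]
tool_rot: [-0.0, 1.0, -0.0, -0.001]
force: [0.1, -0.1, -1.0]
width: 0.0615
grip_force: 0.0
```

```bash
python3 tt.py; python3 nest.py | grep top; python3 - <<'E'
from look import *
im,P,K,M=snap("side","s18")
im,P,K,M=snap("wrist","w18"); Z=P[...,2]
m=((Z>.078)&(Z<.11)&(P[...,1]<-.18)&(P[...,0]<.62)&(P[...,0]>.4)).astype(np.uint8)
n,l,st,ce=cv2.connectedComponentsWithStats(m)
for i in range(1,n):
    if st[i,4]>80: q=P[l==i]; t=q[q[:,2]>np.percentile(q[:,2],60)-.004]; print(ce[i].round(1),st[i,4],np.round(cv2.minEnclosingCircle(t[:,:2].astype(np.float32))[0],4),np.median(t[:,2]).round(3))
E
```

```text
[39.45, None, None, [([0.558, -0.02, 0.12], 167)]]
[39.5, None, None, [([0.557, -0.021, 0.12], 167)]]
top cream (array([0.5111, 0.3393]), 0.0868, 502)
top red (array([0.5066, 0.3417]), 0.0619, 290)
top orange (array([0.5069, 0.3445]), 0.0417, 189)
top green (array([0.5051, 0.3433]), 0.0228, 98)
[326.  111.6] 1846 [ 0.5557 -0.2483] 0.102
[403.1 116.8] 1793 [ 0.5507 -0.3272] 0.092
[477.4 124.8] 2054 [ 0.5429 -0.4024] 0.097
[316.8 192.6] 1481 [ 0.4718 -0.2394] 0.097
[387.7 195.2] 1534 [ 0.4686 -0.317 ] 0.097
[462.7 195. ] 1550 [ 0.4682 -0.4009] 0.092
```

View pics/s18.png

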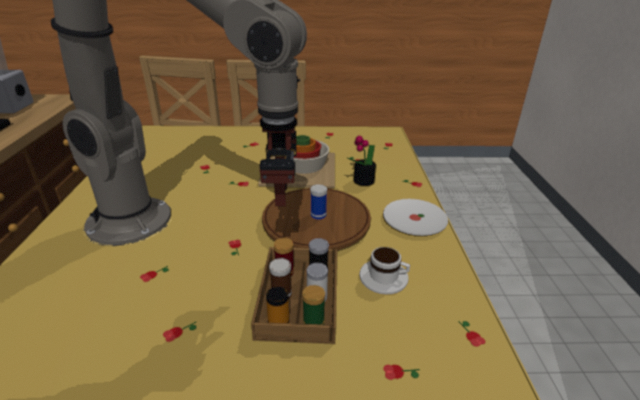

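The jam jar is upright in the crate at (284,250), the sugar tin is on the disc at (318,200), and the nest is intact at (305,152). Everything is at rest, so I'm handing in.

```bash
python3 -c "
from plant import order; print(order.close_job())"
```

```text
the job is handed in; nothing more can be done
None
```

The job is handed in: red, orange and green bowls are nested in the cream bowl on the board, the sugar tin stands on the turntable, and the jam jar is upright in the crate's free place, all confirmed by a last camera check; hand-in gave no verdict.

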